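# Fill the sample-jar carrier and shut its gate

## Task

Without gripping or lifting anything, use the fingertips to push the lidded sample jar that stands outside the carrier along the table, over the low lip and into the carrier's open end, until the row of three lidded jars is packed up against the end stop; push it by its side and keep the fingers off its lid. Then push the carrier's gate fully shut behind it. Leave the open jar and the other things on the table where they are.

Things in the scene. Friction and masses are not known exactly. Their poses are not given: they have to be found in the camera images.
- carrier: Fixed stainless sheet channel (jar carrier) on the table, 102 mm wide, 282 mm long, one straight lane along its y axis. Origin: centre of the underside, on the lane's centre line. End stop at +y, open mouth at -y; +x points away from the robot. Lane 96 mm wide inside; side walls 3 mm thick, 30 mm high; floor 2 mm thick. A fold-down wire handle hangs on each outer side.
- stop_face (a point): Middle of the end stop's inner face (carrier y = +136 mm), 26 mm above the table; the stop is 46 mm high. The lane from here to the shut gate is 272 mm: three jars fill it with about 5 mm to spare. Packed against the stop, the jars' centres lie near carrier y = +92, +3 and -86 mm.
- mouth (a point): Middle of the lane's open mouth, on its floor (carrier y = -136 mm, 2 mm above the table). Outside it a lip ramps down to the table over 32 mm (carrier y = -139 to -171 mm).
- gate_hinge_axis (a point): Point on the gate's upright hinge axis, 26 mm above the table, at the mouth on the carrier's -x side (carrier frame x = -54, y = -139.5 mm). The pin and knuckle are 10 mm thick and 53 mm high.
- gate (a joint): Gate angle (rad): 0 = shut, lying straight across the mouth along the carrier's +x; grows as it swings outward (from above, clockwise), at 1.57 it points straight out along the carrier's -y; limit 2.3. The hinge is slightly stiff (about 0.04 N m), and the gate stays where it is left. There is no latch.
- gate_tip (a point): Free end of the gate, 110 mm from the hinge axis, 26 mm above the table. The gate is a steel plate 3 mm thick (5 mm at its rolled edges), standing from 7 mm to 46 mm above the table, with a 12 mm thumb tab turned outward at this end.
- last_jar: Lidded stainless sample jar on the table outside the carrier, off its mouth: 89 mm diameter at its widest, foot 72 mm wide, 69 mm high to the rim, about 100 mm with lid and tag. About 0.15 kg; slides and stays upright when pushed at mid-height. The lid does not come off. Origin: centre of the underside. To its right a fixed cable, up to 23 mm high, runs on the table to the label printer.
- last_jar_lid: The lid of last_jar, fixed to it and not to be touched by the fingers: a dome 85 mm in diameter seated on the rim, from 69 mm to 82 mm above the jar's underside, with a small two-leaf knob (8 x 16 mm) up to 98 mm and a tilted paper tag. Origin: on the jar's axis, 63 mm above its underside.
- row_jar_a: Lidded jar, same as last_jar, inside the lane nearest the end stop, with some loose gap to it. Origin: centre of the underside.
- row_jar_b: Lidded jar, same as last_jar, second in the lane, with some loose gap before and behind. Origin: centre of the underside.
- open_jar: Open empty jar without a lid, 89 mm diameter, 69 mm high, on the table on the carrier's far side; leave alone. Origin: centre of the underside.
- loose_lid: Jar lid lying on the table on the carrier's far side, 86 mm diameter, 38 mm high; leave alone. Origin: centre of the underside.
- marker: Marker pen lying on the table between robot and carrier, 135 mm long (own y axis), 16 mm thick; leave alone. Origin: centre, at table height.
- spoon: Metal spoon lying on the right of the table, 188 mm long (own x axis), 39 mm wide, 16 mm high; leave alone. Origin: centre, at table height.
- part_roll: Part-used roll of white tags standing upright between robot and carrier, 48 mm diameter, 46 mm high; leave alone. Origin: centre of the underside.
- clip: Black binder clip on the table at the far right of the jar, 54 x 25 x 17 mm; leave alone. Origin: centre of the underside.
Not all that is in view belongs to the job. Leave any red look-alike of the last_jar alone.

How it is judged (in metres and radians):
At the end, for the whole second after the job is handed in: The gate is shut (within 0.06 rad), the three lidded jars stand upright on the carrier's floor inside the lane, each within 10 mm of its packed place against the end stop, and all is at rest (value of joint gate below 0.06 rad and y of last_jar in the frame of carrier between -0.096 and -0.075 m and y of row_jar_b in the frame of carrier above -0.007 m and y of row_jar_a in the frame of carrier above 0.082 m and x of last_jar in the frame of carrier between -0.008 and 0.008 m and height (world z) of last_jar below 0.006 m and angle between each of last_jar, row_jar_a, row_jar_b's own z axis and vertical below 0.06 rad and linear speed of last_jar below 0.01 m/s and velocity of joint gate below 0.05 rad/s); the robot touches nothing.
It fails at once if a lidded jar is lifted more than 12 mm or tipped by more than 0.25 rad (height (world z) of any of last_jar, row_jar_a, row_jar_b above 0.012 m or angle between any of last_jar, row_jar_a, row_jar_b's own z axis and vertical above 0.25 rad).
It fails at once if the fingers press on the lid of the jar (over 2 N), as in dragging it by its knob (contact force between the fingers and last_jar_lid above 2 N).
It fails at once if the open jar or another bystander is moved by more than 20 mm (distance of any of open_jar, loose_lid, marker, spoon, part_roll, clip from where it was at the start of the episode above 0.02 m).
It also fails if it takes over 58 s, if anything falls off the work surface, if the arm or the gripper's body presses on something with over 40 N, if the wrist force passes 120 N, or if a joint passes its speed limit or range.

## Robot

A 6-joint arm with a two-finger parallel gripper is mounted at the origin on a cart in front of the work surface, level with it; the furniture and walls round the work are solid. World frame = base frame: x ahead of the robot, y to its left, z up, the work surface at z = 0. Lengths are in mm, angles in rad, forces in N, time in s.
With the tool pointing down it reaches from about 325 to 850 mm from the base axis. Payload 15.5 kg.
Tool frame: the origin (TCP) lies on the centre line of the jaws, within the pads' length; the fingertips stand 17 mm ahead of it and the grasp point (between the pads) lies 2 mm behind it; z points along the fingers, y is the line along which they close (so a half turn about z gives the same grasp; the last joint's range is limited). The gripper opens to 91 mm and grips with 3 to 60 N. Pads are 32 mm wide; open, the fingers measure 118 mm over their backs; the gripper's body (76 mm by 178 mm) begins 60 mm behind the grasp point.
Start: joints at [-1.315, 0.494, 1.345, -0, 1.302, -0.096], TCP at [215.369, -586.722, 230.915] pointing down, gripper open.
Joint ranges: [-2.91, 2.91], [-0.82, 2.16], [0.22, 2.67], [-1.22, 4.37], [0.12, 2.79], [-3.08, 3.08]. Speed limits (rad/s): [1.89, 1.89, 2.57, 3.01, 3.01, 3.01].

## Interface

Orientations are given as a 3x3 rotation matrix whose columns are the frame's x, y, z axes.
In Python, from cell import robot gives the robot as it stands.
- The arm moves only by the tool apply_moves, never from a script. Its argument "steps" is one flat list of numbers, 7 for each row, row after row: the shift along the tool's x, y, z as a fraction of full scale, then the turn, a rotation vector about the tool's x, y, z as a fraction of full scale, then the opening, from -1 (shut) to 1 (fully open). A call has exactly 10 rows; each row shifts and turns the commanded pose from where the row before left it, along the tool's axes as they then stand; what a row does not reach is not made up. Full scale, the value 1, is 25 mm for a shift and 0.08 rad for a turn. A row lasts 1/12 s, in which the tool goes at most 41.7 mm and 7.16 degrees, less where a joint would pass 70% of its speed; a pose out of reach is approached as far as the arm can. A call with a number of a shift or a turn outside -1 to 1 is refused whole. A call with a gripper value outside its range is refused whole. The fingers move at their own pace and stop on an object; "squeeze" is the grip in N (left out, the last holds). Time passes only in rows, so rows that do not move let the fingers close, or fill a call up. It gives the time, the measured TCP pose, the force, the opening and the grip force at its end, in the units of the state.
- robot.observe(): the state, without advancing time (a new reading comes with each control period).
- robot.get_image(name): name is "scene" or "top" or "wrist"; returns (picture, depth): 420x560x3 uint8, red, green, blue; 420x560 float32, mm along the optical axis (not along the pixel's ray), 0 where there is no reading.
- robot.camera_params(name): a dict with "K" (3x3 intrinsics, pixels), "pose" (4x4, takes a point from camera to world coordinates). Camera axes: x right, y down, z forward; pixel columns grow to the right and rows downward; lengths in mm; the calibration is good to about 2 mm. The wrist camera is an equidistant fisheye: a pixel r from the principal point sees the ray r / f radians off the axis. A picture is of the moment at which its call begins: read the wrist's pose just before it. camera_params takes no time and is no camera call; for the wrist camera it gives the pose at the moment of the call.
- robot.job_done(): hands the job in; it is judged then, once.
The state is a dict: "time_s": time; "qpos": joint angles; "dq": joint speeds; "effort": joint torques, N m; "tcp_pos": TCP position; "tcp_rot": TCP orientation; "wrist_force": force on the tool from outside, world axes, zero at the start; "torque": the same for the moment, N m; "grip_width": finger opening in mm; "grasp_force": force on a finger pad.
Only numpy, scipy, OpenCV 4.12 (cv2) and the standard library are available. Lean on these libraries where they do the work, as an engineer would, in place of code of your own. Each camera call takes 0.05 s, during which the arm holds its last target. There are 200 camera calls.

## Working session

There is one attempt and no reset: what is moved stays moved. The work goes in short steps, Python scripts to look and compute and a tool call to move; the robot and the scene stay as the last step left them, time stands still between calls to the robot, and variables do not carry over. Pictures are saved under pics/ and viewed, at most 10 in all, crops included, and the job is handed in when it is done.

Besides the shell and the picture viewer there is one more tool, called as a command line: name --argument value ..., lists and objects as JSON in quotes. apply_moves: Moves the arm, as the interface text tells. Shift numbers are shares of 25 mm and turn numbers shares of 0.08 rad, none past 1 either way. Its arguments: {"type":"object","properties":{"steps":{"type":"array"},"squeeze":{"type":"number"}},"required":["steps"]}

```bash
mkdir -p pics; ls
python3 - <<'E'
from cell import robot
import cv2,numpy as np
for n in("top","scene"):
    p,d=robot.get_image(n); c=robot.camera_params(n)
    cv2.imwrite(f"pics/{n}0.png",p[:,:,::-1]); np.savez(f"{n}0.npz",p=p,d=d,K=c["K"],T=c["pose"])
    print(n,np.round(c["K"],1).tolist(),np.round(c["pose"],3).tolist())
o=robot.observe();print(o)
E
```

```text
pics
top [[465.0, 0.0, 279.6], [0.0, 465.0, 213.4], [0.0, 0.0, 1.0]] [[0.004, -0.994, 0.106, 417.987], [-1.0, -0.007, -0.026, 58.625], [0.027, -0.106, -0.994, 1126.865], [0.0, 0.0, 0.0, 1.0]]
scene [[466.2, 0.0, 280.2], [0.0, 466.2, 213.4], [0.0, 0.0, 1.0]] [[0.96, 0.209, -0.184, 760.285], [0.278, -0.684, 0.675, -775.802], [0.015, -0.699, -0.715, 958.335], [0.0, 0.0, 0.0, 1.0]]
{'time_s': 0.1, 'qpos': array([-1.31450474e+00,  4.94137542e-01,  1.34605275e+00,  2.10003411e-05,
        1.30250045e+00, -9.54811133e-02]), 'dq': array([-0.00101692,  0.00022304, -0.0017249 ,  0.00178555, -0.00025083,
       -0.00165947]), 'effort': array([ 1.45715130e-03, -8.80235839e+01, -3.82544732e+01,  7.09067378e-02,
        4.82478167e-02, -8.55882899e-05]), 'tcp_pos': array([ 215.29169029, -586.41291575,  230.39318804]), 'tcp_rot': array([[ 9.38765320e-01,  3.44557118e-01, -2.58771049e-04],
       [ 3.44557193e-01, -9.38764721e-01,  1.06734942e-03],
       [ 1.24837709e-04, -1.09115204e-03, -9.99999397e-01]]), 'wrist_force': array([ 0.12976473, -0.0815594 , -0.54575342]), 'torque': array([-0.0510271 ,  0.04621551,  0.0227891 ]), 'grasp_force': 0.0, 'grip_width': 91.56753627034279}
```

View pics/top0.png

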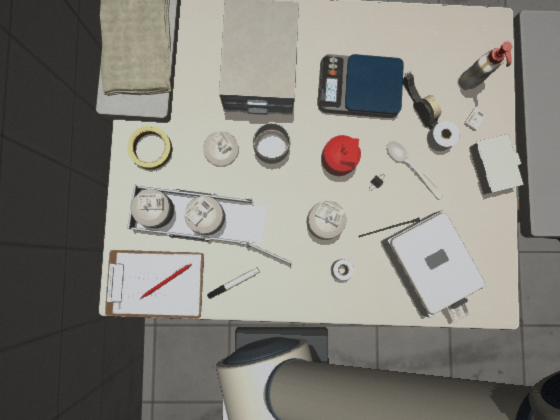

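View pics/scene0.png

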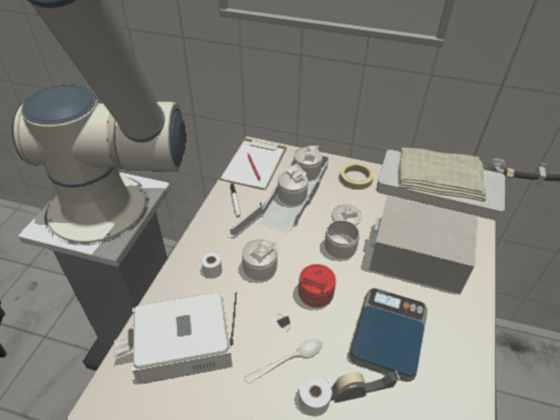

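The top view shows the last jar, lidded and steel, at (327,218). The other round candidates are the red look-alike at (342,155), the open jar at (271,143) and the loose lid at (221,148). The carrier spans x 130–265 and y 185–245, with its mouth and lip on the right. The gate stands open from (247,243) to (291,264), and the cable is at (360–420, 220–236). The target is (327,218) because it is the only unpainted lidded jar outside the carrier. I'll confirm it in a crop.

```bash
cat > h.py <<'E'
import numpy as np,cv2
def load(n): 
    z=np.load(n); return z["p"],z["d"],z["K"],z["T"]
def cloud(d,K,T):
    v,u=np.mgrid[:d.shape[0],:d.shape[1]]
    P=np.stack([(u-K[0,2])/K[0,0]*d,(v-K[1,2])/K[1,1]*d,d],-1)
    return P@T[:3,:3].T+T[:3,3]
def ray(u,v,K,T,z):
    r=T[:3,:3]@np.array([(u-K[0,2])/K[0,0],(v-K[1,2])/K[1,1],1]); return T[:3,3]+r*(z-T[2,3])/r[2]
E
python3 - <<'E'
from h import *
p,d,K,T=load("top0.npz"); P=cloud(d,K,T)
c=cv2.resize(p[170:280,120:360],None,fx=3.3,fy=3.3,interpolation=cv2.INTER_CUBIC); cv2.imwrite("pics/crop.png",c[:,:,::-1])
Z=P[...,2]
print("table",np.median(Z[260:300,300:330]))
for nm,(u,v) in dict(last=(327,218),b=(204,215),a=(152,207),open=(271,143),red=(342,155),roll=(343,270)).items():
    w=34; s=np.s_[v-w:v+w,u-w:u+w]; m=((Z[s]>(64 if nm!="roll" else 35))&(d[s]>0)).astype(np.uint8)
    n,l,st,ce=cv2.connectedComponentsWithStats(m); k=l[w,w] or 1+np.argmax(st[1:,4]); q=P[s][l==k]
    (cx,cy),r=cv2.minEnclosingCircle(q[:,:2].astype(np.float32)); print(nm,round(cx),round(cy),"r",round(r,1),"med",q.mean(0).round(),"zmax",q[:,2].max().round())
# low structure map of the carrier: walls z 22..40
m=(Z>20)&(Z<52)&(d>0); np.save("m.npy",m)
for v in range(180,275,4): print(v,"".join("%3d"%x for x in np.clip(Z[v,124:300:4],-9,99).round()))
E
```

```text
table 0.24825437316928856
last 519 -78 r 43.2 med [517. -76.  82.] zmax 102.0
b 528 204 r 43.8 med [526. 202.  84.] zmax 106.0
a 542 326 r 43.6 med [541. 323.  83.] zmax 102.0
open 703 51 r 42.7 med [699.  51.  69.] zmax 77.0
red 674 -114 r 43.6 med [ 671. -112.   82.] zmax 103.0
roll 404 -118 r 24.1 med [ 404. -117.   46.] zmax 52.0
180  -5 -3  2  0  2  3  0 -5 -1  1  0 -1 -1  1 -4  1 -1  0  4  4  3 -3 -1  3  2  2 -5  2 -1  2 -2  0  6  2 -3  2 -1  4  0 -2 -2 -2  3  0
184   0  3 -2  0  2 -3  0  2 -1  4  1 -2  2 -1  2  1  0 -1 -3  2 -1  1  2  0 -1  5  4  0  1  2  1  5  0  0  0  2  0  0 -3  1  3 -1  0  2
188  -1  3  1 38 17 29 33 31 29  0  3  4 -1 -1 -1  1  0  1  1 -2 -1  0  0  1  1  1 -2  0 -3  1  4  0  2  2  0  6  0  0 -3  2 -2  0  0  3
192   0  1 -3 33 74 74 79 74 75 75  0 10 16 28 27 28 31 10 10  1  0  0  3  2  4  0  3  4  0  4 -2  1 -6  3  0  1  4 -6 -2 -1  0 -1 -2  1
196   1  0 45 76 99 98 97 97 99 99 73  2  2  5  3  0  3  1  2 99 75 28 29 33 30  3  2  2  1  1  0 -3  2  2  2  0 -2  0 -2 -1 -7  1 -2  0
200   2  0 49 80 97 99 97 97 96 96 76 60  7  4  2  3  0 71 99 99 99 76 75 59  0
[... 1823 characters left out ...]
  1  1  0 -2 -2
256   4  3  3  5  4  2  9  6  5  6  9  7  3  4  6  7  7  4  7  7 -1  1  0 -2 -1  1  1 -1  0 -3 -1 -1 -3  2 -5  1  3  1 46  0 -2 99  3 -2
260   4  4  5  2  3  6  5  8  2  3  2  8  5  8  5  5  7  5 10  5 -2  5 -3  0 -1 -2  0  3 -1  2 -1  1 -1  0 -5  2 -1  1  2 -3 50  1 -2  1
264   6  5  4  3  7  5  0  4  2  6  3  2  6  5  1  4  4  5  6  7  2 -1  2 -1  0 -1 -4  3  2  0  2 -1  1 -2  2 -1  5  2  2  4 -1  0  2  2
268   7  7  0  4  4  2  3  5  2  8  7  4  2  3  2 17  1  3  5  7 -1  1  0  4  4  1 -1 -2  2 -1  0 -2  3 11 -3 -1  0 -1  1  1 -1  1  1  1
272   4  4  3  7  4  6  5  5  6  4  6  3  5  9 15  4 -1  6  7  5  3 -2  0  3  0  1 -1  3  2 -4  2 12 14 12  2  1  0 -1  1 -1  2  0  1  0
```

View pics/crop.png

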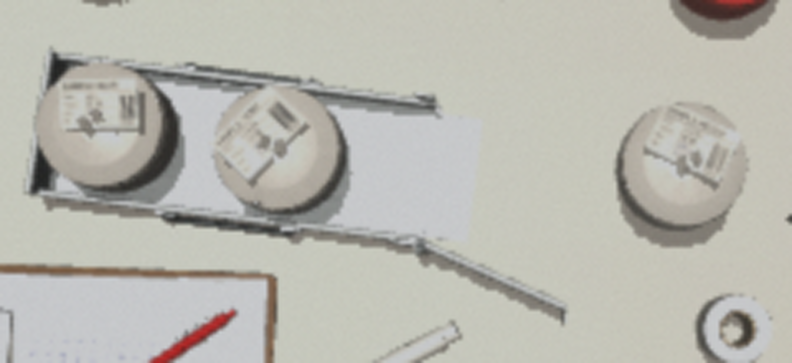

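The crop confirms the steel lidded jar at crop (683,165), with the carrier mouth to its left and the gate open at about the lane's near side. Next I'll fit the carrier and gate.

Run:
```python
from h import *
p,d,K,T=load("top0.npz"); P=cloud(d,K,T); Z=P[...,2]
def ln(pts):
    vx,vy,x,y=cv2.fitLine(pts[:,:2].astype(np.float32),cv2.DIST_HUBER,0,.01,.01).ravel(); s=np.sign(vy); return np.array([vx,vy])*s,np.array([x,y])
V,U=np.mgrid[:420,:560]
def reg(poly): 
    m=np.zeros((420,560),np.uint8); cv2.fillPoly(m,[np.array(poly)],1); return m>0
b=(Z>25)&(Z<35)
far=P[b&reg([(142,184),(256,198),(256,208),(232,202),(180,190),(142,190)])]
near=P[b&reg([(136,226),(190,229),(246,238),(246,244),(136,236)])]
for q in (far,near):
    v,c=ln(q); 
    r=np.abs((q[:,0]-c[0])*v[1]-(q[:,1]-c[1])*v[0]); q2=q[r<3]; v,c=ln(q2); t=(q2[:,:2]-c)@v
    print("wall",len(q),len(q2),v,np.degrees(np.arctan2(-v[0],v[1])),c,"ends",(c+v*t.min()).round(),(c+v*t.max()).round())
g=P[(Z>38)&(Z<56)&reg([(244,240),(252,238),(296,258),(296,272),(288,268),(244,248)])]
v,c=ln(g); t=(g[:,:2]-c)@v; print("gate",len(g),v,c,(c+v*t.min()).round(),(c+v*t.max()).round())
s=P[(Z>40)&(Z<54)&reg([(126,184),(140,184),(136,232),(124,232)])]; v,c=ln(s); print("stop",len(s),v,c,s[:,:2].min(0),s[:,:2].max(0))
for n,(a,e,z) in dict(marker=((208,296),(259,268),8),cableend=((360,236),(420,219),10)).items(): print(n,ray(*a,K,T,z).round(),ray(*e,K,T,z).round())
# ring hits via rays
for nm,uv,z in (("mouth far wall end",(120+433/3.3,170+101/3.3),30),("hinge",(120+421/3.3,170+243/3.3),53),("tip",(120+564/3.3,170+315/3.3),46),("lip far",(120+479/3.3,170+118/3.3),0),("lip near",(120+470/3.3,170+240/3.3),0),("stop far",(120+52/3.3,170+50/3.3),46),("stop near",(120+33/3.3,170+192/3.3),46)): print(nm,ray(*uv,K,T,z).round(1))
```

```text
wall 177 168 [0.1219525  0.99253595] -7.0048 [578.87164 213.15668] ends [564.  95.] [596. 356.]
wall 244 230 [0.11787147 0.9930289 ] -6.7692747 [481.99    239.91838] ends [466. 108.] [497. 368.]
gate 112 [0.39398417 0.9191172 ] [441.89368  56.20312] [419.   2.] [465. 110.]
stop 87 [-0.99401236  0.10926756] [545.0685  373.97745] [497.18828636 366.76527149] [597.41200987 382.42010073]
marker [340. 198.   8.] [406.  78.   8.]
cableend [ 484. -165.   10.] [ 526. -313.   10.]
mouth far wall end [565.3  97.2  30. ]
hinge [462.1 103.7  53. ]
tip [412.6   3.3  46. ]
lip far [556.9  64.1   0. ]
lip near [466.7  70.    0. ]
stop far [597.4 366.1  46. ]
stop near [496.7 375.6  46. ]
```

apply_moves --steps '[0, 0, 0, 0, 0, -1, 0, 0, 0, 0, 0, 0, -1, 0, 0, 0, 0, 0, 0, -1, 0, 0, 0, 0, 0, 0, -1, 0, 0, 0, 0, 0, 0, -1, 0, 0, 0, 0, 0, 0, -1, 0, 0, 0, 0, 0, 0, -1, 0, 0, 0, 0, 0, 0, -1, 0, 0, 0, 0, 0, 0, -1, 0, 0, 0, 0, 0, 0, -1, 0]'

```text
time_s: 0.93
tcp_pos: [215.3, -586.5, 230.5]
tcp_rot: [[0.403, 0.915, -0.0], [0.915, -0.403, 0.001], [0.001, -0.001, -1.0]]
wrist_force: [-0.6, -0.2, 0.6]
grip_width: 45.9
grasp_force: 0.0
```

apply_moves --steps '[0, 0, 0, 0, 0, -0.93, 0, 0, 0, 0, 0, 0, -0.93, 0, 0, 0, 0, 0, 0, -0.93, 0, 0, 0, 0, 0, 0, -0.93, 0, 0, 0, 0, 0, 0.94, 0, 0, 0, 0, 0, 0, 0.94, 0, 0, 0, 0, 0, 0, 0.94, 0, 0, 0, 0, 0, 0, 0.94, 0, 0, 0, 0, 0, 0, 0, 0, 0, 0, 0, 0, 0, 0, 0, 0]'

```text
time_s: 1.77
tcp_pos: [215.1, -587.1, 229.7]
tcp_rot: [[0.116, 0.993, 0.036], [0.948, -0.122, 0.294], [0.296, -0.001, -0.955]]
wrist_force: [-0.4, -0.1, -1.2]
grip_width: 45.8
grasp_force: 0.0
```

```bash
cat > g.py <<'E'
import sys,numpy as np
from cell import robot
O=np.array([531.5,236.1]);X=np.array([.9928,-.12]);Y=np.array([.12,.9928])
def rep(tx=None,ty=None,z=None):
    o=robot.observe();p=o["tcp_pos"];R=o["tcp_rot"];r=p[:2]-O
    print("t",round(o["time_s"],2),"carrier",(r@X).round(1),(r@Y).round(1),"z",p[2].round(1),"F_c",(o["wrist_force"][:2]@X).round(1),(o["wrist_force"][:2]@Y).round(1),o["wrist_force"][2].round(1),"w",round(o["grip_width"],1))
    C=np.array([[*X,0],[*Y,0],[0,0,1]]); print("tool axes in carrier\n",(C@R).round(3))
    if z is not None:
        t=np.array([*(O+tx*X+ty*Y),z]); print("shift tool units",(R.T@(t-p)/25).round(2),"world",t.round())
if __name__=="__main__": rep(*map(float,sys.argv[1:]))
E
python3 g.py 25 -415 150
```

```text
t 1.77 carrier -215.3 -855.3 z 229.7 F_c -0.3 -0.2 -1.2 w 45.8
tool axes in carrier
 [[ 0.002  1.     0.   ]
 [ 0.955 -0.002  0.296]
 [ 0.296 -0.001 -0.955]]
shift tool units [15.9   9.58  8.26] world [ 507. -179.  150.]
```

apply_moves --steps '[0.95, 0.6, 0.3, 0, 0, 0, 0, 0.95, 0.6, 0.3, 0, 0, 0, 0, 0.95, 0.6, 0.3, 0, 0, 0, 0, 0.95, 0.6, 0.3, 0, 0, 0, 0, 0.95, 0.6, 0.3, 0, 0, 0, 0, 0.95, 0.6, 0.3, 0, 0, 0, 0, 0.95, 0.6, 0.3, 0, 0, 0, 0, 0.95, 0.6, 0.3, 0, 0, 0, 0, 0.95, 0.6, 0.3, 0, 0, 0, 0, 0.95, 0.6, 0.3, 0, 0, 0, 0]'

```text
time_s: 2.6
tcp_pos: [395.0, -355.8, 230.0]
tcp_rot: [[0.115, 0.993, 0.037], [0.949, -0.121, 0.291], [0.294, 0.001, -0.956]]
wrist_force: [0.6, -0.7, 0.1]
grip_width: 45.1
grasp_force: 0.0
```

```bash
python3 g.py 25 -415 150
```

```text
t 2.6 carrier -64.5 -604.0 z 230.0 F_c 0.7 -0.6 0.1 w 45.1
tool axes in carrier
 [[ 0.     1.     0.001]
 [ 0.956 -0.001  0.294]
 [ 0.294  0.001 -0.956]]
shift tool units [6.29 3.57 5.28] world [ 507. -179.  150.]
```

apply_moves --steps '[0.9, 0.51, 0.3, 0, 0, 0, 0, 0.9, 0.51, 0.3, 0, 0, 0, 0, 0.9, 0.51, 0.3, 0, 0, 0, 0, 0.9, 0.51, 0.3, 0, 0, 0, 0, 0.9, 0.51, 0.3, 0, 0, 0, 0, 0.9, 0.51, 0.3, 0, 0, 0, 0, 0.9, 0.51, 0.3, 0, 0, 0, 0, 0, 0, 1, 0, 0, 0, 0, 0, 0, 1, 0, 0, 0, 0, 0, 0, 1, 0, 0, 0, 0]'

```text
time_s: 3.43
tcp_pos: [505.8, -180.5, 154.4]
tcp_rot: [[0.114, 0.993, 0.038], [0.949, -0.12, 0.291], [0.293, 0.003, -0.956]]
wrist_force: [0.8, -0.9, 0.4]
grip_width: 45.3
grasp_force: 0.0
```

```bash
python3 g.py 30 -405 48
python3 - <<'E'
from h import *
p,d,K,T=load("top0.npz"); P=cloud(d,K,T); q=P[P[...,2]>30]; q=q[(q[:,1]<-125)&(q[:,0]<560)&(q[:,1]>-400)&(q[:,0]>370)]
print("printer",q.min(0).round(),q.max(0).round())
E
```

```text
t 3.43 carrier 24.4 -416.7 z 154.4 F_c 0.9 -0.7 0.4 w 45.3
tool axes in carrier
 [[-0.001  1.     0.003]
 [ 0.956  0.     0.293]
 [ 0.293  0.003 -0.956]]
shift tool units [-0.8   0.21  4.21] world [ 513. -170.   48.]
printer [ 370. -400.   30.] [ 542. -125.   85.]
```

apply_moves --steps '[-0.1, 0, 0.6, 0, 0, 0, 0, -0.1, 0.05, 0.6, 0, 0, 0, 0, -0.1, 0.05, 0.6, 0, 0, 0, 0, -0.1, 0.05, 0.6, 0, 0, 0, 0, -0.1, 0.05, 0.6, 0, 0, 0, 0, -0.1, 0, 0.6, 0, 0, 0, 0, -0.2, 0, 0.4, 0, 0, 0, 0, 0, 0, 0.2, 0, 0, 0, 0, 0, 0, 0, 0, 0, 0, 0, 0, 0, 0, 0, 0, 0, 0]'

```text
time_s: 4.27
tcp_pos: [512.3, -170.4, 48.8]
tcp_rot: [[0.115, 0.993, 0.036], [0.948, -0.121, 0.293], [0.296, 0.001, -0.955]]
wrist_force: [-0.4, 0.4, -0.4]
grip_width: 45.4
grasp_force: 0.0
```

```bash
python3 g.py 26 -373 48
python3 - <<'E'
from cell import robot
import cv2
p,d=robot.get_image("scene"); cv2.imwrite("pics/s1.png",cv2.resize(p[150:360,120:400],None,fx=2.5,fy=2.5)[:,:,::-1])
E
```

```text
t 4.27 carrier 29.7 -405.8 z 48.8 F_c -0.4 0.4 -0.4 w 45.4
tool axes in carrier
 [[ 0.001  1.     0.001]
 [ 0.955 -0.001  0.296]
 [ 0.296  0.001 -0.955]]
shift tool units [ 1.24 -0.15  0.42] world [ 513. -137.   48.]
```

View pics/s1.png

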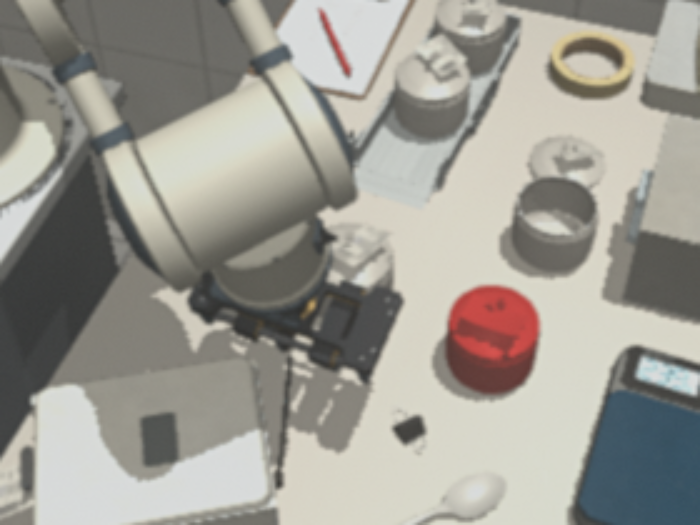

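The picture shows the gripper behind the jar, whose lid is at crop (365,250). The fingers are clear of the printer, the cable and the red jar. Approaching now.

apply_moves --steps '[0.15, -0.02, 0.05, 0, 0, 0, 0, 0.15, -0.02, 0.05, 0, 0, 0, 0, 0.15, -0.02, 0.05, 0, 0, 0, 0, 0.15, -0.02, 0.05, 0, 0, 0, 0, 0.15, -0.02, 0.05, 0, 0, 0, 0, 0.15, -0.02, 0.05, 0, 0, 0, 0, 0.15, -0.02, 0.05, 0, 0, 0, 0, 0.15, -0.02, 0.05, 0, 0, 0, 0, 0.15, -0.02, 0.05, 0, 0, 0, 0, 0.15, -0.02, 0.05, 0, 0, 0, 0]'

```text
time_s: 5.15
tcp_pos: [512.1, -130.2, 47.5]
tcp_rot: [[0.116, 0.993, 0.036], [0.948, -0.121, 0.294], [0.296, 0.0, -0.955]]
wrist_force: [0.2, -1.5, 0.9]
grip_width: 45.8
grasp_force: 0.5
```

```bash
cat > jar.py <<'E'
from h import *; from g import *
import sys
p,d=robot.get_image("scene"); c=robot.camera_params("scene"); P=cloud(d,c["K"],c["pose"])
p2,d2=robot.get_image("top"); c2=robot.camera_params("top"); P2=cloud(d2,c2["K"],c2["pose"])
cv2.imwrite(f"pics/{sys.argv[1]}.png",np.hstack([p[120:330,150:400],p2[170:280,120:360][:, :].repeat(2,0).repeat(2,1)[:210,:500]])[:,:,::-1])
rep(*map(float,sys.argv[2:]))
E
python3 jar.py s2 0 -265 47
```

```text
t 5.25 carrier 24.5 -365.7 z 47.5 F_c 0.6 -1.3 0.6 w 45.6
tool axes in carrier
 [[ 0.001  1.     0.   ]
 [ 0.955 -0.001  0.296]
 [ 0.296 -0.    -0.955]]
shift tool units [ 3.84 -0.98  1.21] world [500. -27.  47.]
```

View pics/s2.png

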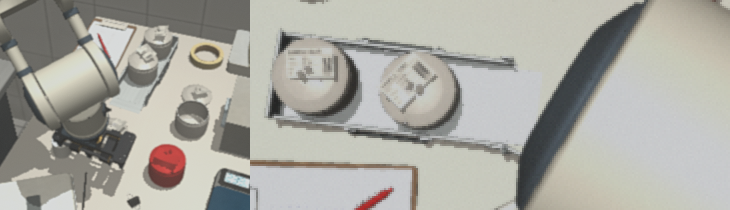

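Force of about 1.5 N shows contact. In the picture the arm hides the jar, and the row and carrier are undisturbed. Next is an oblique push to the lane axis.

apply_moves --steps '[0.19, -0.05, 0.06, 0, 0, 0, 0, 0.19, -0.05, 0.06, 0, 0, 0, 0, 0.19, -0.05, 0.06, 0, 0, 0, 0, 0.19, -0.05, 0.06, 0, 0, 0, 0, 0.19, -0.05, 0.06, 0, 0, 0, 0, 0.19, -0.05, 0.06, 0, 0, 0, 0, 0.19, -0.05, 0.06, 0, 0, 0, 0, 0.19, -0.05, 0.06, 0, 0, 0, 0, 0.19, -0.05, 0.06, 0, 0, 0, 0, 0.19, -0.05, 0.06, 0, 0, 0, 0]'

```text
time_s: 6.08
tcp_pos: [505.6, -79.0, 47.3]
tcp_rot: [[0.116, 0.993, 0.036], [0.948, -0.121, 0.294], [0.296, 0.0, -0.955]]
wrist_force: [-0.1, -2.0, 1.6]
grip_width: 45.6
grasp_force: 0.7
```

apply_moves --steps '[0.19, -0.05, 0.06, 0, 0, 0, 0, 0.19, -0.05, 0.06, 0, 0, 0, 0, 0.19, -0.05, 0.06, 0, 0, 0, 0, 0.19, -0.05, 0.06, 0, 0, 0, 0, 0.19, -0.05, 0.06, 0, 0, 0, 0, 0.19, -0.05, 0.06, 0, 0, 0, 0, 0.19, -0.05, 0.06, 0, 0, 0, 0, 0.19, -0.05, 0.06, 0, 0, 0, 0, 0.19, -0.05, 0.06, 0, 0, 0, 0, 0.19, -0.05, 0.06, 0, 0, 0, 0]'

```text
time_s: 6.92
tcp_pos: [499.2, -28.1, 47.0]
tcp_rot: [[0.116, 0.993, 0.036], [0.948, -0.121, 0.294], [0.296, 0.0, -0.955]]
wrist_force: [1.1, -1.9, 2.4]
grip_width: 45.7
grasp_force: 0.9
```

```bash
python3 jar.py s3 0 -145 48
python3 - <<'E'
from h import *; from g import *
p,d=robot.get_image("scene"); c=robot.camera_params("scene"); P=cloud(d,c["K"],c["pose"])
r=(P[...,:2]-O); x=r@X; y=r@Y; m=(y>-255)&(y<-150)&(abs(x)<60)&(P[...,2]>66)&(P[...,2]<84); print(m.sum(),[np.percentile(a[m],[0,5,50,95,100]).round() for a in(x,y)])
E
```

```text
t 7.02 carrier -0.7 -265.8 z 47.0 F_c 0.5 0.3 -0.8 w 45.6
tool axes in carrier
 [[ 0.001  1.    -0.   ]
 [ 0.955 -0.     0.297]
 [ 0.297 -0.001 -0.955]]
shift tool units [4.63 0.03 1.39] world [514.  92.  48.]
68 [array([-17., -14.,   3.,  30.,  33.]), array([-254., -249., -199., -172., -166.])]
```

View pics/s3.png

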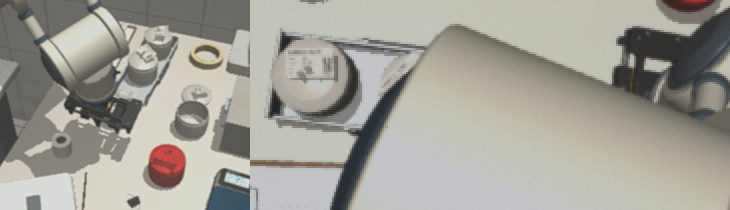

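The jar's leading edge is at about y=-166, so its centre is near -208 on the lane axis, as planned. I'll keep pushing straight in.

apply_moves --steps '[0.19, 0, 0.06, 0, 0, 0, 0, 0.19, 0, 0.06, 0, 0, 0, 0, 0.19, 0, 0.055, 0, 0, 0, 0, 0.19, 0, 0.055, 0, 0, 0, 0, 0.19, 0, 0.055, 0, 0, 0, 0, 0.19, 0, 0.055, 0, 0, 0, 0, 0.19, 0, 0.055, 0, 0, 0, 0, 0.19, 0, 0.055, 0, 0, 0, 0, 0.19, 0, 0.055, 0, 0, 0, 0, 0.19, 0, 0.055, 0, 0, 0, 0]'

```text
time_s: 7.9
tcp_pos: [505.3, 21.1, 47.7]
tcp_rot: [[0.116, 0.993, 0.036], [0.948, -0.121, 0.294], [0.296, -0.0, -0.955]]
wrist_force: [-0.9, -0.5, -0.1]
grip_width: 45.5
grasp_force: 0.5
```

```bash
python3 g.py 0 -145 48
```

```text
t 7.9 carrier -0.2 -216.6 z 47.7 F_c -0.8 -0.6 -0.1 w 45.5
tool axes in carrier
 [[ 0.001  1.     0.   ]
 [ 0.955 -0.001  0.296]
 [ 0.296 -0.    -0.955]]
shift tool units [2.74 0.   0.84] world [514.  92.  48.]
```

apply_moves --steps '[0.17, 0, 0.05, 0, 0, 0, 0, 0.17, 0, 0.05, 0, 0, 0, 0, 0.17, 0, 0.05, 0, 0, 0, 0, 0.17, 0, 0.05, 0, 0, 0, 0, 0.17, 0, 0.05, 0, 0, 0, 0, 0.17, 0, 0.055, 0, 0, 0, 0, 0.17, 0, 0.055, 0, 0, 0, 0, 0.17, 0, 0.055, 0, 0, 0, 0, 0.17, 0, 0.055, 0, 0, 0, 0, 0.17, 0, 0.055, 0, 0, 0, 0]'

```text
time_s: 8.73
tcp_pos: [510.8, 65.1, 47.8]
tcp_rot: [[0.116, 0.993, 0.036], [0.948, -0.121, 0.294], [0.296, 0.0, -0.955]]
wrist_force: [-0.1, -3.3, 3.1]
grip_width: 45.6
grasp_force: 1.6
```

```bash
python3 g.py 0 -145 48
```

```text
t 8.73 carrier -0.1 -172.3 z 47.8 F_c 0.3 -3.3 3.1 w 45.6
tool axes in carrier
 [[ 0.001  1.     0.   ]
 [ 0.955 -0.001  0.296]
 [ 0.296  0.    -0.955]]
shift tool units [1.04 0.   0.31] world [514.  92.  48.]
```

apply_moves --steps '[0.08, 0, 0.025, 0, 0, 0, 0, 0.08, 0, 0.025, 0, 0, 0, 0, 0.08, 0, 0.025, 0, 0, 0, 0, 0.08, 0, 0.025, 0, 0, 0, 0, 0.08, 0, 0.025, 0, 0, 0, 0, 0.08, 0, 0.025, 0, 0, 0, 0, 0.08, 0, 0.025, 0, 0, 0, 0, 0.08, 0, 0.025, 0, 0, 0, 0, 0.08, 0, 0.025, 0, 0, 0, 0, 0.08, 0, 0.025, 0, 0, 0, 0]'

```text
time_s: 9.57
tcp_pos: [513.3, 85.7, 47.7]
tcp_rot: [[0.116, 0.993, 0.036], [0.948, -0.121, 0.294], [0.296, 0.0, -0.955]]
wrist_force: [-1.4, -2.5, 3.7]
grip_width: 45.8
grasp_force: 1.7
```

```bash
python3 g.py 0 -145 48
```

```text
t 9.57 carrier -0.1 -151.5 z 47.7 F_c -1.0 -2.7 3.7 w 45.8
tool axes in carrier
 [[ 0.001  1.     0.   ]
 [ 0.955 -0.001  0.296]
 [ 0.296  0.    -0.955]]
shift tool units [0.25 0.   0.07] world [514.  92.  48.]
```

apply_moves --steps '[0.03, 0, 0.01, 0, 0, 0, 0, 0.03, 0, 0.01, 0, 0, 0, 0, 0.03, 0, 0.01, 0, 0, 0, 0, 0.03, 0, 0.01, 0, 0, 0, 0, 0.03, 0, 0.01, 0, 0, 0, 0, 0.03, 0, 0.01, 0, 0, 0, 0, 0.03, 0, 0.01, 0, 0, 0, 0, 0.03, 0, 0.01, 0, 0, 0, 0, 0.03, 0, 0.01, 0, 0, 0, 0, 0.03, 0, 0.01, 0, 0, 0, 0]'

```text
time_s: 10.4
tcp_pos: [514.2, 93.4, 47.6]
tcp_rot: [[0.116, 0.993, 0.036], [0.948, -0.121, 0.294], [0.296, 0.0, -0.955]]
wrist_force: [0.1, -2.7, 2.8]
grip_width: 45.6
grasp_force: 1.8
```

```bash
python3 g.py 0 -145 48
```

```text
t 10.4 carrier -0.1 -143.7 z 47.6 F_c 0.5 -2.7 2.8 w 45.6
tool axes in carrier
 [[ 0.001  1.     0.   ]
 [ 0.955 -0.001  0.296]
 [ 0.296  0.    -0.955]]
shift tool units [-0.04  0.   -0.03] world [514.  92.  48.]
```

apply_moves --steps '[0.02, 0, 0.006, 0, 0, 0, 0, 0.02, 0, 0.006, 0, 0, 0, 0, 0.02, 0, 0.006, 0, 0, 0, 0, 0.02, 0, 0.006, 0, 0, 0, 0, 0.02, 0, 0.006, 0, 0, 0, 0, 0.02, 0, 0.006, 0, 0, 0, 0, 0.02, 0, 0.006, 0, 0, 0, 0, 0.02, 0, 0.006, 0, 0, 0, 0, 0.02, 0, 0.006, 0, 0, 0, 0, 0.02, 0, 0.006, 0, 0, 0, 0]'

```text
time_s: 11.23
tcp_pos: [514.8, 98.6, 47.6]
tcp_rot: [[0.116, 0.993, 0.036], [0.948, -0.121, 0.294], [0.296, 0.0, -0.955]]
wrist_force: [-0.2, -3.9, 2.7]
grip_width: 45.8
grasp_force: 2.1
```

```bash
python3 jar.py s4 0 -145 48;python3 - <<'E'
from h import *; from g import *
p,d=robot.get_image("scene"); c=robot.camera_params("scene"); P=cloud(d,c["K"],c["pose"])
cv2.imwrite("pics/s4.png",cv2.resize(p[120:260,180:380],None,fx=4,fy=4)[:,:,::-1])
r=(P[...,:2]-O); x=r@X; y=r@Y; m=(y>-150)&(y<140)&(abs(x)<60)&(P[...,2]>70)&(P[...,2]<80); q=np.histogram(y[m],np.arange(-150,145,6)); print([(int(b),int(a)) for a,b in zip(*q)])
E
```

```text
t 11.33 carrier -0.1 -138.5 z 47.6 F_c 0.3 -2.8 3.4 w 45.6
tool axes in carrier
 [[ 0.001  1.     0.   ]
 [ 0.955 -0.001  0.296]
 [ 0.296  0.    -0.955]]
shift tool units [-0.24  0.   -0.09] world [514.  92.  48.]
[(-150, 3), (-144, 0), (-138, 0), (-132, 0), (-126, 0), (-120, 6), (-114, 4), (-108, 4), (-102, 0), (-96, 0), (-90, 0), (-84, 0), (-78, 0), (-72, 0), (-66, 1), (-60, 3), (-54, 4), (-48, 3), (-42, 3), (-36, 19), (-30, 29), (-24, 33), (-18, 22), (-12, 22), (-6, 15), (0, 15), (6, 15), (12, 12), (18, 14), (24, 6), (30, 4), (36, 1), (42, 0), (48, 2), (54, 11), (60, 22), (66, 32), (72, 26), (78, 21), (84, 19), (90, 12), (96, 15), (102, 16), (108, 8), (114, 7), (120, 1), (126, 1), (132, 0), (138, 0)]
```

View pics/s4.png

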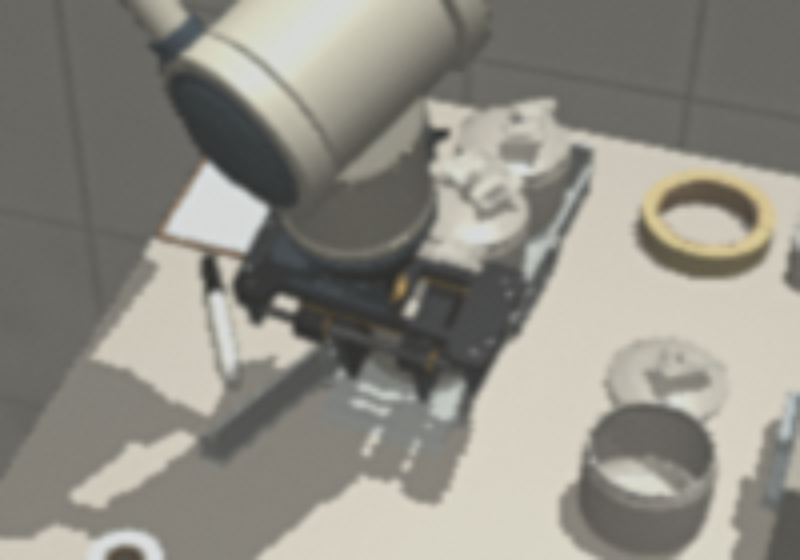

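The picture shows the fingers behind the last jar at the mouth, with row jars at crop (490,215) and (520,140) nearly packed. The force hasn't risen yet, so I'll continue gently.

apply_moves --steps '[0.02, 0, 0.006, 0, 0, 0, 0, 0.02, 0, 0.006, 0, 0, 0, 0, 0.02, 0, 0.006, 0, 0, 0, 0, 0.02, 0, 0.006, 0, 0, 0, 0, 0.02, 0, 0.006, 0, 0, 0, 0, 0.02, 0, 0.006, 0, 0, 0, 0, 0.02, 0, 0.006, 0, 0, 0, 0, 0, 0, 0, 0, 0, 0, 0, 0, 0, 0, 0, 0, 0, 0, 0, 0, 0, 0, 0, 0, 0]'

```text
time_s: 12.22
tcp_pos: [515.4, 101.1, 47.6]
tcp_rot: [[0.115, 0.993, 0.036], [0.949, -0.121, 0.293], [0.295, 0.001, -0.956]]
wrist_force: [-4.1, -18.7, 5.9]
grip_width: 45.6
grasp_force: 8.9
```

```bash
python3 g.py
```

```text
t 12.22 carrier 0.2 -136.0 z 47.6 F_c -1.8 -19.1 5.9 w 45.6
tool axes in carrier
 [[ 0.001  1.     0.001]
 [ 0.956 -0.001  0.295]
 [ 0.295  0.001 -0.956]]
```

The force rose to 19 N, so the row is packed. Backing out and rising.

apply_moves --steps '[-0.2, 0, -0.06, 0, 0, 0, 0, -0.4, 0, -0.12, 0, 0, 0, 0, -0.9, 0, -0.28, 0, 0, 0, 0, -0.9, 0, -0.28, 0, 0, 0, 0, -0.9, 0, -0.28, 0, 0, 0, 0, -0.5, 0, -0.6, 0, 0, 0, 0, 0, 0, -1, 0, 0, 0, 0, 0, 0, -1, 0, 0, 0, 0, 0, 0, -1, 0, 0, 0, 0, 0, 0, -1, 0, 0, 0, -1]'

```text
time_s: 13.05
tcp_pos: [498.6, -29.9, 154.7]
tcp_rot: [[0.116, 0.993, 0.035], [0.948, -0.122, 0.294], [0.297, -0.001, -0.955]]
wrist_force: [-0.5, -0.2, -0.3]
grip_width: 41.6
grasp_force: 0.0
```

apply_moves --steps '[-0.5, 0, -0.5, 0, -0.9, 0, -1, -0.5, 0, -0.5, 0, -0.9, 0, -1, -0.5, 0, -0.2, 0, -0.9, 0, -1, -0.5, 0, 0, 0, -0.9, 0, -1, -0.5, 0, 0, 0, 0, 0, -1, -0.5, 0, 0, 0, 0, 0, -1, 0, 0, 0, 0, 0, 0, -1, 0, 0, 0, 0, 0, 0, -1, 0, 0, 0, 0, 0, 0, -1, 0, 0, 0, 0, 0, 0, -1]'

```text
time_s: 13.88
tcp_pos: [489.2, -109.9, 172.6]
tcp_rot: [[0.122, 0.993, 0.001], [0.992, -0.122, 0.014], [0.014, -0.0, -1.0]]
wrist_force: [0.2, -0.2, 0.8]
grip_width: 0.3
grasp_force: 0.0
```

Run:
```python
from h import *; from g import *
rep()
p,d=robot.get_image("scene"); c=robot.camera_params("scene"); P=cloud(d,c["K"],c["pose"])
p2,d2=robot.get_image("top"); c2=robot.camera_params("top"); P2=cloud(d2,c2["K"],c2["pose"])
for Q in(P,P2):
  r=(Q[...,:2]-O); x=r@X; y=r@Y; m=(y>-160)&(y<145)&(abs(x)<60)&(Q[...,2]>68)&(Q[...,2]<84); q=np.histogram(y[m],np.arange(-150,145,6)); print([(int(b),int(a)) for a,b in zip(*q)])
  for lo,hi in((-131,-45),(-40,46),(48,138)):
    k=m&(y>lo)&(y<hi)
    if k.sum()>10:print(cv2.minEnclosingCircle(np.stack([x[k],y[k]],1).astype(np.float32)))
a=cv2.resize(p[120:260,180:380],(560,392)); b=cv2.resize(p2[170:280,120:360],(480,220)); 
cv2.imwrite("pics/s5.png",np.vstack([a,np.pad(b,((0,0),(0,80),(0,0)))])[:600,:,::-1])
```

```text
t 13.88 carrier -0.5 -348.6 z 172.6 F_c 0.2 -0.1 0.8 w 0.3
tool axes in carrier
 [[ 0.002  1.    -0.   ]
 [ 1.    -0.002  0.014]
 [ 0.014 -0.    -1.   ]]
[(-150, 0), (-144, 0), (-138, 0), (-132, 0), (-126, 3), (-120, 28), (-114, 49), (-108, 54), (-102, 38), (-96, 47), (-90, 31), (-84, 25), (-78, 29), (-72, 19), (-66, 14), (-60, 11), (-54, 7), (-48, 5), (-42, 5), (-36, 23), (-30, 40), (-24, 41), (-18, 37), (-12, 49), (-6, 39), (0, 34), (6, 22), (12, 22), (18, 13), (24, 6), (30, 4), (36, 2), (42, 0), (48, 0), (54, 17), (60, 27), (66, 41), (72, 37), (78, 36), (84, 23), (90, 21), (96, 21), (102, 11), (108, 12), (114, 10), (120, 2), (126, 1), (132, 0), (138, 0)]
((1.0048255920410156, -84.23648834228516), 43.490455627441406)
((0.2516671419143677, 3.047553777694702), 44.64002227783203)
((3.404651165008545, 90.38365173339844), 43.88178253173828)
[(-150, 0), (-144, 0), (-138, 0), (-132, 0), (-126, 12), (-120, 54), (-114, 68), (-108, 56), (-102, 45), (-96, 48), (-90, 46), (-84, 47), (-78, 47), (-72, 46), (-66, 43), (-60, 48), (-54, 56), (-48, 52), (-42, 22), (-36, 41), (-30, 69), (-24, 80), (-18, 90), (-12, 80), (-6, 67), (0, 56), (6, 48), (12, 31), (18, 16), (24, 28), (30, 26), (36, 28), (42, 21), (48, 22), (54, 59), (60, 77), (66, 65), (72, 52), (78, 53), (84, 59), (90, 48), (96, 56), (102, 54), (108, 49), (114, 43), (120, 52), (126, 45), (132, 19), (138, 0)]
((0.05645643174648285, -80.34303283691406), 42.87359619140625)
((-1.4819843769073486, 4.158426284790039), 45.26946258544922)
((1.9099125862121582, 92.8479995727539), 44.44059753417969)
```

View pics/s5.png

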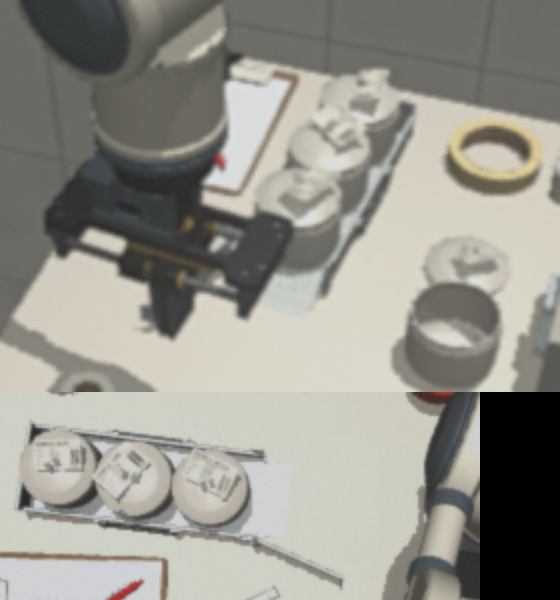

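All three jars are packed, at about y = 92, 4 and -83, x≈0. The gate is still open. In the picture the jars are upright in the lane and the gate runs from (255,540) to (340,582). I'll move to the gate's outer side next.

apply_moves --steps '[0.75, -0.59, 0, 0, -0.18, 0, -1, 0.75, -0.59, 0, 0, 0, 0, -1, 0.75, -0.59, 0, 0, 0, 0, -1, 0.75, -0.59, 0, 0, 0, 0, -1, 0.75, -0.59, 0, 0, 0, 0, -1, 0.75, -0.59, 0, 0, 0, 0, -1, 0.75, -0.59, 0, 0, 0, 0, -1, 0.75, -0.59, 0, 0, 0, 0, -1, 0, 0, 0.4, 0, 0, 0, -1, 0, 0, 0, 0, 0, 0, -1]'

```text
time_s: 14.82
tcp_pos: [389.3, 54.3, 162.2]
tcp_rot: [[0.119, 0.993, -0.001], [0.993, -0.119, -0.001], [-0.001, -0.001, -1.0]]
wrist_force: [-0.5, -0.2, -0.3]
grip_width: 0.4
grasp_force: 0.0
```

```bash
python3 g.py -120 -200 47
```

```text
t 14.82 carrier -119.3 -197.5 z 162.2 F_c -0.5 -0.3 -0.3 w 0.4
tool axes in carrier
 [[-0.001  1.    -0.001]
 [ 1.     0.001 -0.001]
 [-0.001 -0.001 -1.   ]]
shift tool units [-0.09 -0.02  4.61] world [388.  52.  47.]
```

apply_moves --steps '[0, 0, 0.7, 0, 0, 0, -1, 0, 0, 0.8, 0, 0, 0, -1, 0, 0, 0.8, 0, 0, 0, -1, 0, 0, 0.8, 0, 0, 0, -1, 0, 0, 0.8, 0, 0, 0, -1, 0, 0, 0.7, 0, 0, 0, -1, 0, 0, 0, 0, 0, 0, -1, -0.15, 0.33, 0, 0, 0, 0, -1, -0.15, 0.33, 0, 0, 0, 0, -1, -0.15, 0.33, 0, 0, 0, 0, -1]'

```text
time_s: 15.65
tcp_pos: [415.5, 38.3, 49.0]
tcp_rot: [[0.121, 0.993, 0.002], [0.993, -0.121, -0.002], [-0.001, 0.002, -1.0]]
wrist_force: [-0.8, 0.3, -0.1]
grip_width: 0.5
grasp_force: 0.0
```

```bash
python3 g.py -95 -208.6 47
```

```text
t 15.65 carrier -91.4 -210.3 z 49.0 F_c -0.9 0.2 -0.1 w 0.5
tool axes in carrier
 [[ 0.001  1.     0.002]
 [ 1.    -0.001 -0.001]
 [-0.001  0.002 -1.   ]]
shift tool units [ 0.07 -0.14  0.08] world [412.  40.  47.]
```

apply_moves --steps '[-0.07, 0.24, 0.05, 0, 0, 0, -1, -0.07, 0.24, 0.05, 0, 0, 0, -1, -0.07, 0.24, 0, 0, 0, 0, -1, -0.07, 0.24, 0, 0, 0, 0, -1, -0.07, 0.24, 0, 0, 0, 0, -1, 0.02, 0.22, 0, 0, 0, 0, -1, 0.02, 0.22, 0, 0, 0, 0, -1, 0.02, 0.22, 0, 0, 0, 0, -1, 0.02, 0.22, 0, 0, 0, 0, -1, 0.02, 0.22, 0, 0, 0, 0, -1]'

```text
time_s: 16.48
tcp_pos: [470.4, 25.9, 45.4]
tcp_rot: [[0.121, 0.993, -0.0], [0.993, -0.121, -0.002], [-0.002, -0.0, -1.0]]
wrist_force: [-1.4, 0.1, 0.8]
grip_width: 0.3
grasp_force: 0.4
```

```bash
python3 g.py -30 -217 47
```

```text
t 16.48 carrier -35.4 -216.0 z 45.4 F_c -1.4 -0.1 0.8 w 0.3
tool axes in carrier
 [[ 0.001  1.    -0.   ]
 [ 1.    -0.001 -0.002]
 [-0.002 -0.    -1.   ]]
shift tool units [-0.04  0.22 -0.06] world [476.  24.  47.]
```

apply_moves --steps '[0.05, 0.22, 0, 0, 0, 0, -1, 0.09, 0.22, 0, 0, 0, 0, -1, 0.1, 0.22, 0, 0, 0, 0, -1, 0.1, 0.22, 0, 0, 0, 0, -1, 0.1, 0.22, 0, 0, 0, 0, -1, 0.1, 0.22, 0, 0, 0, 0, -1, 0.2, 0.17, 0, 0, 0, 0, -1, 0.2, 0.17, 0, 0, 0, 0, -1, 0.2, 0.17, 0, 0, 0, 0, -1, 0.2, 0.17, 0, 0, 0, 0, -1]'

```text
time_s: 17.32
tcp_pos: [524.0, 53.6, 45.3]
tcp_rot: [[0.121, 0.993, -0.0], [0.993, -0.121, -0.002], [-0.002, -0.0, -1.0]]
wrist_force: [-1.0, -0.3, -0.2]
grip_width: 0.5
grasp_force: 0.3
```

```bash
python3 g.py 24 -158 47
```

```text
t 17.32 carrier 14.5 -182.1 z 45.3 F_c -1.0 -0.4 -0.2 w 0.5
tool axes in carrier
 [[ 0.001  1.    -0.   ]
 [ 1.    -0.001 -0.002]
 [-0.002 -0.    -1.   ]]
shift tool units [ 0.96  0.38 -0.07] world [536.  76.  47.]
```

apply_moves --steps '[0.14, 0.06, 0, 0, 0, 0, -1, 0.14, 0.06, 0, 0, 0, 0, -1, 0.14, 0.06, 0, 0, 0, 0, -1, 0.14, 0.06, 0, 0, 0, 0, -1, 0.14, 0.06, 0, 0, 0, 0, -1, 0.12, 0.05, 0, 0, 0, 0, -1, 0.06, 0, 0, 0, 0, 0, -1, 0.04, 0, 0, 0, 0, 0, -1, 0.04, 0, 0, 0, 0, 0, -1, 0.04, 0, 0, 0, 0, 0, -1]'

```text
time_s: 18.15
tcp_pos: [535.3, 76.8, 45.3]
tcp_rot: [[0.121, 0.993, -0.0], [0.993, -0.121, -0.002], [-0.002, 0.0, -1.0]]
wrist_force: [0.4, -0.7, -0.2]
grip_width: 0.5
grasp_force: 0.2
```

```bash
python3 g.py 24 -158 47
```

```text
t 18.15 carrier 22.9 -157.7 z 45.3 F_c 0.5 -0.6 -0.2 w 0.5
tool axes in carrier
 [[ 0.001  1.     0.   ]
 [ 1.    -0.001 -0.002]
 [-0.002  0.    -1.   ]]
shift tool units [-0.01  0.04 -0.07] world [536.  76.  47.]
```

Now I'll press slowly until the force rises at the gate's stop.

apply_moves --steps '[0.03, 0, 0, 0, 0, 0, -1, 0.03, 0, 0, 0, 0, 0, -1, 0.03, 0, 0, 0, 0, 0, -1, 0.03, 0, 0, 0, 0, 0, -1, 0.03, 0, 0, 0, 0, 0, -1, 0.03, 0, 0, 0, 0, 0, -1, 0, 0, 0, 0, 0, 0, -1, 0, 0, 0, 0, 0, 0, -1, 0, 0, 0, 0, 0, 0, -1, 0, 0, 0, 0, 0, 0, -1]'

```text
time_s: 18.98
tcp_pos: [535.6, 79.2, 45.3]
tcp_rot: [[0.121, 0.993, -0.001], [0.993, -0.121, -0.004], [-0.004, -0.0, -1.0]]
wrist_force: [-0.6, -24.6, 2.1]
grip_width: 0.3
grasp_force: 12.2
```

```bash
python3 g.py
```

```text
t 18.98 carrier 22.9 -155.2 z 45.3 F_c 2.4 -24.5 2.1 w 0.3
tool axes in carrier
 [[ 0.001  1.    -0.   ]
 [ 1.    -0.001 -0.004]
 [-0.004 -0.    -1.   ]]
```

The 24.6 N is the hard stop, so the gate is shut. Back off straight, rise and look.

apply_moves --steps '[-0.1, 0, 0, 0, 0, 0, -1, -0.3, 0, 0, 0, 0, 0, -1, -0.8, 0, 0, 0, 0, 0, -1, -1, 0, 0, 0, 0, 0, -1, -1, 0, -0.5, 0, 0, 0, -1, -1, 0, -1, 0, 0, 0, -1, -1, 0, -1, 0, 0, 0, -1, -1, 0, -1, 0, 0, 0, -1, -0.5, 0, -1, 0, 0, 0, -1, 0, 0, 0, 0, 0, 0, -1]'

```text
time_s: 19.82
tcp_pos: [517.3, -87.9, 162.2]
tcp_rot: [[0.123, 0.992, 0.006], [0.992, -0.123, -0.004], [-0.003, 0.006, -1.0]]
wrist_force: [0.6, -0.5, 1.1]
grip_width: 0.3
grasp_force: 0.0
```

Run:
```python
from h import *; from g import *
rep()
p2,d2=robot.get_image("top"); c2=robot.camera_params("top"); P2=cloud(d2,c2["K"],c2["pose"])
p,d=robot.get_image("scene")
r=(P2[...,:2]-O); x=r@X; y=r@Y; Z=P2[...,2]
for lo,hi in((-131,-45),(-40,46),(48,138)):
    k=(Z>68)&(Z<84)&(abs(x)<60)&(y>lo)&(y<hi); print(cv2.minEnclosingCircle(np.stack([x[k],y[k]],1).astype(np.float32)))
k=(Z>38)&(Z<56)&(x>-52)&(x<60)&(y<-131)&(y>-160); print("gate",k.sum(),np.polyfit(x[k],y[k],1),x[k].min(),x[k].max())
a=cv2.resize(p[120:260,180:380],(560,392)); b=cv2.resize(p2[170:280,120:300],(540,330))
cv2.imwrite("pics/s6.png",np.vstack([a[190:],np.pad(b,((0,0),(0,20),(0,0)))])[:,:,::-1])
```

```text
t 19.82 carrier 24.8 -323.4 z 162.2 F_c 0.6 -0.5 1.1 w 0.3
tool axes in carrier
 [[ 0.003  1.     0.006]
 [ 1.    -0.003 -0.003]
 [-0.003  0.006 -1.   ]]
((0.09424389898777008, -80.0912094116211), 42.982177734375)
((-1.61569344997406, 4.158621311187744), 45.15571975708008)
((0.1283865123987198, 92.28557586669922), 44.05992126464844)
gate 104 [ 1.65114858e-03 -1.35893414e+02] -51.72880850974205 58.98788924970223
```

View pics/s6.png

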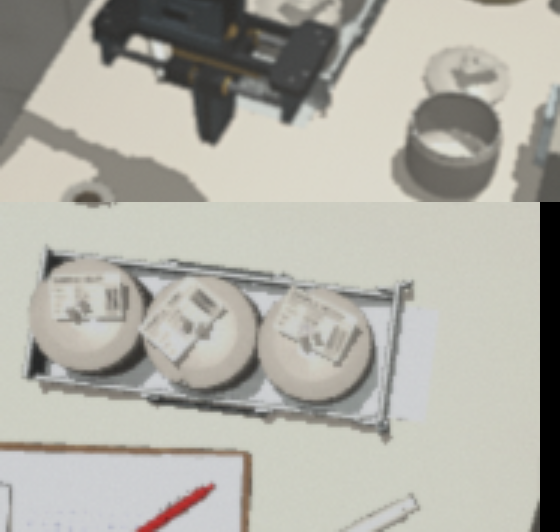

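The gate lies straight across the mouth from (385,425) to (405,285), with a fitted slope of 0.002 rad. The three jars are upright and packed, and the robot is clear of everything.

```bash
python3 -c "
from cell import robot
print(robot.job_done())"
```

```text
the job is handed in; nothing more can be done
None
```

The last jar is in the carrier with all three lidded jars packed against the end stop, the gate is shut, and the job was handed in at about 20 s; no verdict came back.

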